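# Balance a jar of etching ground with ring weights and the trim poise

### The job

A jar of etching ground is holding its side of the two-pan balance down. Thread brass ring weights, one at a time, down over the spindle of the empty pan, setting each one down gently (no dropping, no hard pressing on the pan or spindle) until the jar is nearly balanced, then slide the orange poise along the beam until the released beam floats level. Use as many rings as it takes, leave the spare ones on the bench, the jar on its pan and the other things undisturbed.

Things in the scene. Friction and masses are not known exactly. Their poses are not given: they have to be found in the camera images.
- beam (a joint): tilt of the balance's steel beam, rad: 0 level, negative = jar side low, positive = ring side low; stops at -0.15 and +0.15. It starts on the jar-side stop. Between the stops it floats, settles in about 1 s, and its tilt is proportional to the imbalance: one ring more = about +0.23 rad (as far as the stops allow), 1 mm of poise towards the ring pan = about +0.0036 rad.
- poise (a joint): position of the orange poise along the beam, m: 0 at the pivot, positive towards the ring pan, ends at -0.04 and +0.04. It starts anywhere between -0.03 and 0.03, stays where it is left and slides with about 1 N of friction.
- poise_grip (a point): centre of the grip of the orange poise, a block on top of the beam: 16 mm thick across the beam, 24 mm along it, 40 mm high. This point is 30 mm above the beam's centre line, 17 mm below the block's top. Pinch it from above across the beam, a bar 12 mm wide and 14 mm high. x axis across the beam, y along it towards the jar (tilts with the beam).
- scale: the balance's fixed stand, green base 110 x 230 x 18 mm, origin under its centre; y along the beam towards the jar, x across it. Beam pivot 115 mm above the origin; the pans ride on pivots 130 mm either side and stay horizontal (parallel-link balance). A red pointer hangs on the +x side before a white card; at the card's black centre line = level.
- ring_pan: the empty pan that takes the ring weights, at the stand's -y end: a flat aluminium disc 76 mm across, upper face 24 mm above this origin (its pivot on the beam). It rises and sinks with the beam, up to 19 mm either way from level, always horizontal, and yields softly (up to 3 N) until the beam meets a stop. Delicate: more than 12 N on pan or spindle damages it.
- ring_seat (a point): centre of the ring pan's upper face. An upright steel spindle, 12 mm in diameter, 55 mm high from the pan's face, blunt (0.7 mm chamfer), stands clamped in a slot that runs across the beam from near this point to the far (stand's +x) side. Where in the slot is not measured: its axis is 3 to 19 mm from this point towards +x, different each time. It must be found by feel or sight.
- jar_seat (a point): centre of the upper face of the other pan, a flat disc 84 mm across, on which the jar stands
- jar_center (a point): centre of the amber jar of etching ground, 52 mm in diameter, 75 mm high, standing loose on the other pan; do not move it off. z up along its axis. Its weight differs from case to case, roughly 1.2 to 2.5 rings.
- ring0_center (a point): centre (half-way up) of brass ring weight 0 of three identical ones: outside diameter 30 mm, bore 14 mm, height 22 mm, about 100 g; stands flat on the wooden block, bore upright. z along the bore.
- ring1_center (a point): centre (half-way up) of brass ring weight 1 of three identical ones: outside diameter 30 mm, bore 14 mm, height 22 mm, about 100 g; stands flat on the wooden block, bore upright. z along the bore.
- ring2_center (a point): centre (half-way up) of brass ring weight 2 of three identical ones: outside diameter 30 mm, bore 14 mm, height 22 mm, about 100 g; stands flat on the wooden block, bore upright. z along the bore.
- ring0: brass ring weight 0, origin at the centre of its underside
- ring1: brass ring weight 1, origin at the centre of its underside
- ring2: brass ring weight 2, origin at the centre of its underside
- block: fixed wooden block 60 x 220 x 20 mm on which the three rings stand in a row along its y axis, 75 mm apart; origin under its centre
- ink: bystander: blue ink tin, 48 mm across, 50 mm high; origin under its centre
- needle: bystander: etching needle with a wooden handle, 160 mm long, lying on the copper plate
- knife: bystander: ink knife (spatula) lying on the bench
- brush: bystander: brush lying on the bench
- cork: bystander: cork block 80 x 50 x 30 mm; origin under its centre
- mug: bystander: blue mug, 80 mm across, 90 mm high; origin under its centre
- varnish: bystander: green varnish bottle, 50 mm across, 110 mm high; origin under its centre

How it is judged:
On the way:
1. a ring weight is threaded over the spindle and lies on the pan ((((x of ring0_center in the frame of ring_pan between 0.001 and 0.021 m and y of ring0_center in the frame of ring_pan between -0.004 and 0.004 m and z of ring0_center in the frame of ring_pan below 0.083 m and angle between ring0_center's own z axis and vertical below 0.15 rad) and z of ring0_center in the frame of ring_pan below 0.038 m) or ((x of ring1_center in the frame of ring_pan between 0.001 and 0.021 m and y of ring1_center in the frame of ring_pan between -0.004 and 0.004 m and z of ring1_center in the frame of ring_pan below 0.083 m and angle between ring1_center's own z axis and vertical below 0.15 rad) and z of ring1_center in the frame of ring_pan below 0.038 m) or ((x of ring2_center in the frame of ring_pan between 0.001 and 0.021 m and y of ring2_center in the frame of ring_pan between -0.004 and 0.004 m and z of ring2_center in the frame of ring_pan below 0.083 m and angle between ring2_center's own z axis and vertical below 0.15 rad) and z of ring2_center in the frame of ring_pan below 0.038 m))), for 0.2 s.
At the end, for the whole second after the job is handed in: Released beam level within 0.02 rad and still; at least one ring flat on the ring pan; every ring either threaded on the spindle (centre over the slot within 4 mm, not tilted) or off the balance, down on the bench or block; jar upright within 20 mm of its pan's centre (value of joint beam between -0.02 and 0.02 rad and velocity of joint beam between -0.03 and 0.03 rad/s and (((x of ring0_center in the frame of ring_pan between 0.001 and 0.021 m and y of ring0_center in the frame of ring_pan between -0.004 and 0.004 m and z of ring0_center in the frame of ring_pan below 0.083 m and angle between ring0_center's own z axis and vertical below 0.15 rad) and z of ring0_center in the frame of ring_pan below 0.038 m) or ((x of ring1_center in the frame of ring_pan between 0.001 and 0.021 m and y of ring1_center in the frame of ring_pan between -0.004 and 0.004 m and z of ring1_center in the frame of ring_pan below 0.083 m and angle between ring1_center's own z axis and vertical below 0.15 rad) and z of ring1_center in the frame of ring_pan below 0.038 m) or ((x of ring2_center in the frame of ring_pan between 0.001 and 0.021 m and y of ring2_center in the frame of ring_pan between -0.004 and 0.004 m and z of ring2_center in the frame of ring_pan below 0.083 m and angle between ring2_center's own z axis and vertical below 0.15 rad) and z of ring2_center in the frame of ring_pan below 0.038 m)) and ((x of ring0_center in the frame of ring_pan between 0.001 and 0.021 m and y of ring0_center in the frame of ring_pan between -0.004 and 0.004 m and z of ring0_center in the frame of ring_pan below 0.083 m and angle between ring0_center's own z axis and vertical below 0.15 rad) or (height (world z) of ring0_center below 0.04 m and contact force between ring0 and scale below 0.02 N)) and ((x of ring1_center in the frame of ring_pan between 0.001 and 0.021 m and y of ring1_center in the frame of ring_pan between -0.004 and 0.004 m and z of ring1_center in the frame of ring_pan below 0.083 m and angle between ring1_center's own z axis and vertical below 0.15 rad) or (height (world z) of ring1_center below 0.04 m and contact force between ring1 and scale below 0.02 N)) and ((x of ring2_center in the frame of ring_pan between 0.001 and 0.021 m and y of ring2_center in the frame of ring_pan between -0.004 and 0.004 m and z of ring2_center in the frame of ring_pan below 0.083 m and angle between ring2_center's own z axis and vertical below 0.15 rad) or (height (world z) of ring2_center below 0.04 m and contact force between ring2 and scale below 0.02 N)) and horizontal distance between jar_center and jar_seat below 0.02 m and z of jar_center in the frame of jar_seat below 0.045 m and angle between jar_center's own z axis and vertical below 0.15 rad); the robot touches nothing.
It fails at once if more than 12 N on the ring pan or its spindle (pressed, jammed, or a ring dropped on it) (contact force between anything else and ring_pan above 12 N).
It fails at once if the jar is pushed off its pan or over (horizontal distance between jar_center and jar_seat above 0.025 m or angle between jar_center's own z axis and vertical above 0.3 rad).
It fails at once if another thing on the bench is moved more than 20 mm (distance of any of ink, needle, knife, brush, cork, mug, varnish from where it was at the start of the episode above 0.02 m).
It also fails if it takes over 72 s, if anything falls off the work surface, if the arm or the gripper's body presses on something with over 40 N, if the wrist force passes 120 N, or if a joint passes its speed limit or range.

### The arm

A 6-joint arm with a two-finger parallel gripper is mounted at the origin on the work surface. World frame = base frame: x ahead of the robot, y to its left, z up, the work surface at z = 0. Lengths are in m, angles in rad, forces in N, time in s.
With the tool pointing down it reaches from about 0.225 to 0.875 m from the base axis. Payload 3.4 kg.
Tool frame: the origin (TCP) lies on the centre line of the jaws, within the pads' length; the fingertips stand 11 mm ahead of it and the grasp point (between the pads) lies 8 mm behind it; z points along the fingers, y is the line along which they close (so a half turn about z gives the same grasp; the last joint's range is limited). The gripper opens to 85 mm and grips with 20 to 120 N. Pads are 22 mm wide; open, the fingers measure 114 mm over their backs; the gripper's body (76 mm by 85 mm) begins 54 mm behind the grasp point. The pads swing forward as they close: fully open they stand 13 mm farther back than shut.
Start: joints at [1.144, 0.276, 1.505, -0, 1.361, -0.121], TCP at [0.173, 0.548, 0.242] pointing down, gripper open.
Joint ranges: [-2.89, 2.89], [-0.75, 2.08], [0.22, 2.7], [-1.18, 4.32], [0.11, 2.71], [-2.7, 2.7]. Speed limits (rad/s): [2.57, 2.57, 3.14, 3.14, 3.14, 3.14].

### API

Orientations are given as a unit quaternion [w, x, y, z].
In Python, from rig import manip, eyes, job gives the robot as it stands.
- The arm moves only by the tool drive_tool, never from a script. Its argument "rows" is a list of rows, each a list of 3 entries, a list of its own where there are three numbers: the turn, a rotation vector about the world's x, y, z in rad, then the shift along the world's x, y, z in cm, then the finger opening in cm, from 0 to 8.54. A call has 1 to 8 rows; each row shifts and turns the commanded pose from where the row before left it; what a row does not reach is not made up. A row lasts 1/8 s, in which the tool goes at most 62.5 mm and 10.7 degrees, less where a joint would pass 70% of its speed; a pose out of reach is approached as far as the arm can. A call is refused whole if a number of a shift passes 6.25 or a number of a turn 0.188, either way. A call with a gripper value outside its range is refused whole. The fingers move at their own pace and stop on an object; "force" is the grip in N (left out, the last holds). Time passes only in rows, so rows that do not move let the fingers close. It gives the time, the measured TCP pose, the force, the opening and the grip force at its end, in the units of the state.
- manip.get_state(): the state, without advancing time (a new reading comes with each control period).
- eyes.get_image(name): name is "scene" or "top" or "wrist"; returns the picture (420x560x3 uint8, red, green, blue); there is no depth.
- eyes.get_calibration(name): a dict with "camera_matrix" (3x3 intrinsics, pixels), "view" (4x4, takes a point from world to camera coordinates). Camera axes: x right, y up, looking along -z (the intrinsics and any distortion apply to the point x, -y, -z); pixel columns grow to the right and rows downward; lengths in m; the calibration is good to about 2 mm. A picture is of the moment at which its call begins: read the wrist's pose just before it. get_calibration takes no time and is no camera call; for the wrist camera it gives the pose at the moment of the call.
- job.sign_off(): hands the job in; it is judged then, once.
The state is a dict: "clock": time; "qpos": joint angles; "qd": joint speeds; "effort": joint torques, N m; "position": TCP position; "ee_rot": TCP orientation; "contact_force": force on the tool from outside, world axes, zero at the start; "moment": the same for the moment, N m; "width": finger opening in m; "gripper_force": force on a finger pad.
Only numpy, scipy, OpenCV 4.12 (cv2) and the standard library are available. Lean on these libraries where they do the work, as an engineer would, in place of code of your own. Each camera call takes 0.05 s, during which the arm holds its last target. There are 200 camera calls.

## Working session

There is one attempt and no reset: what is moved stays moved. The work goes in short steps, Python scripts to look and compute and a tool call to move; the robot and the scene stay as the last step left them, time stands still between calls to the robot, and variables do not carry over. Pictures are saved under pics/ and viewed, at most 12 in all, crops included, and the job is handed in when it is done.

Besides the shell and the picture viewer there is one more tool, called after "Request:" as name(argument=value, ...) on one line, values as JSON. drive_tool: Moves the arm, as the interface text tells. Its arguments: {"type":"object","properties":{"rows":{"type":"array"},"force":{"type":"number"}},"required":["rows"]}

```bash
mkdir -p pics; cat > h.py <<'E'
import numpy as np, cv2
from rig import manip, eyes, job
def save(n,f,crop=None,s=1):
    im=eyes.get_image(n); 
    o=im if crop is None else im[crop[1]:crop[3],crop[0]:crop[2]]
    cv2.imwrite('pics/'+f,cv2.cvtColor(cv2.resize(o,None,fx=s,fy=s,interpolation=cv2.INTER_CUBIC),cv2.COLOR_RGB2BGR)); return im
def ray(c,u,v):
    K=np.array(c['camera_matrix']);V=np.array(c['view'])
    p=np.linalg.solve(K,[u,v,1]);d=V[:3,:3].T@np.array([p[0],-p[1],-p[2]]);o=-V[:3,:3].T@V[:3,3];return o,d
def onz(c,u,v,z):
    o,d=ray(c,u,v);return o+d*(z-o[2])/d[2]
def proj(c,P):
    K=np.array(c['camera_matrix']);V=np.array(c['view']);q=V[:3,:3]@np.array(P)+V[:3,3];p=K@[q[0],-q[1],-q[2]];return p[:2]/p[2]
def st():
    s=manip.get_state();print('t',s['clock'],'p',np.round(s['position'],4),'q',np.round(s['ee_rot'],3),'F',np.round(s['contact_force'],2),'w',s['width'],'g',s['gripper_force'],'j',np.round(s['qpos'],2));return s
E
python3 - <<'E'
from h import *
st()
a=save('scene','a.png');b=save('top','b.png')
cv2.imwrite('pics/ab.png',cv2.resize(cv2.imread('pics/a.png'),None,fx=1.4,fy=1.4))
for n in('scene','top'):
    c=eyes.get_calibration(n);print(n,ray(c,280,210),c['camera_matrix'][0][0])
E
```

```text
t 0.0 p [0.1729 0.5479 0.2414] q [-0.     0.152  0.988 -0.001] F [-0.27 -0.65 -0.65] w 0.08537536592417881 g 0.0 j [ 1.14  0.28  1.51  0.    1.36 -0.12]
scene (array([ 1.23091332, -0.60802161,  0.9554292 ]), array([-0.50585479,  0.52013736, -0.68820688])) 454.21727577516407
top (array([ 0.5016479 , -0.01497779,  1.46060161]), array([ 0.07217729, -0.00657794, -0.99741919])) 509.31396307536824
```

View pics/ab.png

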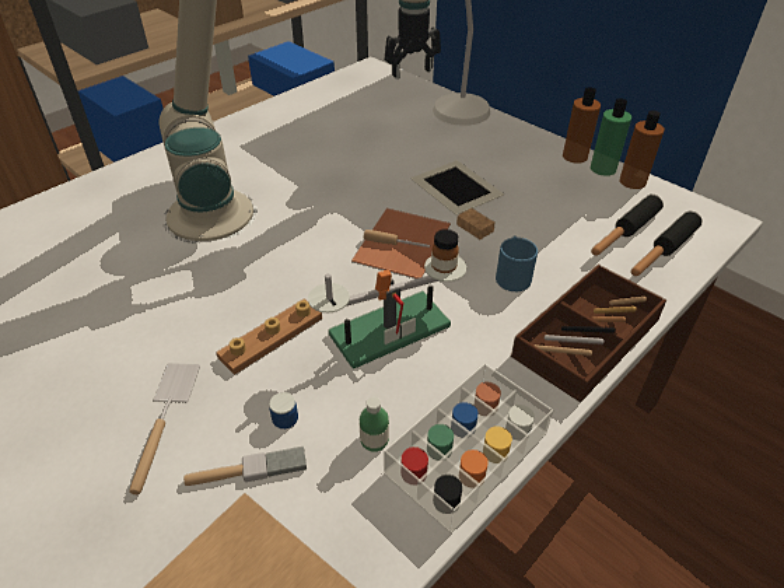

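View pics/b.png

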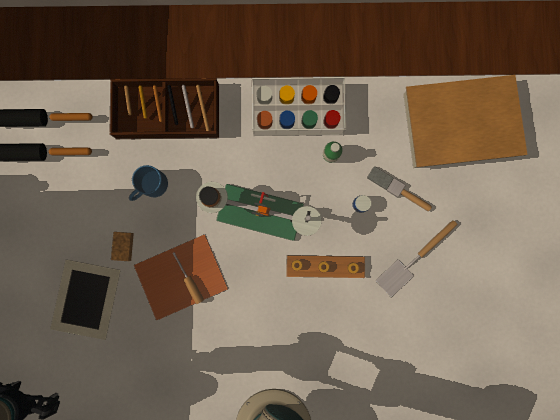

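The scene picture shows the balance mid-bench (ring pan at (328,298), spindle up at (328,280), jar at (446,250)), with rings at (237,345), (271,324) and (303,307). In the top view the rings are at (297,265), (324,267) and (354,268), the ring pan at (307,220), the jar at (210,195) and the poise at (263,211).

```bash
python3 - <<'E'
from h import *
c=eyes.get_calibration('top');s=eyes.get_calibration('scene')
a=cv2.imread('pics/a.png');b=cv2.imread('pics/b.png')
for n,u,v,z in[('r',297,265,.042),('r',324,267,.042),('r',354,268,.042),('pan',307,220,.16),('jar',210,195,.17),('poise',263,211,.16),('varn',333,150,.11),('ink',362,204,.05),('mug',150,182,.09),('base',0,0,0)]:
    print(n,np.round(onz(c,u,v,z),3))
hsv=cv2.cvtColor(b,cv2.COLOR_BGR2HSV)
m=cv2.inRange(hsv,(55,80,30),(90,255,255));m[:175]=0;m[250:]=0;m[:,:200]=0;m[:,320:]=0
pts=cv2.findNonZero(m);r=cv2.minAreaRect(pts);print(r)
bx=cv2.boxPoints(r);W=np.array([onz(c,*p,.018) for p in bx]);print(np.round(W,3),W.mean(0))
print([np.linalg.norm(W[i]-W[i-1]) for i in range(4)])
m=cv2.inRange(hsv,(8,90,60),(18,255,255));m[:250]=0;m[285:]=0;m[:,:280]=0;m[:,380:]=0
r=cv2.minAreaRect(cv2.findNonZero(m));W=np.array([onz(c,*p,.02) for p in cv2.boxPoints(r)]);print(np.round(W,3),W.mean(0),[np.linalg.norm(W[i]-W[i-1]) for i in range(4)])
E
```

```text
r [ 0.451 -0.07   0.042]
r [ 0.445 -0.144  0.042]
r [ 0.441 -0.227  0.042]
pan [ 0.569 -0.092  0.16 ]
jar [0.635 0.154 0.17 ]
poise [0.594 0.02  0.16 ]
varn [ 0.759 -0.168  0.11 ]
ink [ 0.618 -0.252  0.05 ]
mug [0.681 0.328 0.09 ]
base [1.243 0.801 0.   ]
((259.56207275390625, 211.52561950683594), (78.83218383789062, 37.41156005859375), 14.300277709960938)
[[ 0.58   0.155  0.018]
 [ 0.683  0.129  0.018]
 [ 0.625 -0.088  0.018]
 [ 0.522 -0.061  0.018]] [0.6025076  0.03372926 0.018     ]
[np.float64(0.2234190941314231), np.float64(0.10658178087598026), np.float64(0.2246451824177043), np.float64(0.1062195100164849)]
[[ 0.419 -0.039  0.02 ]
 [ 0.479 -0.041  0.02 ]
 [ 0.473 -0.26   0.02 ]
 [ 0.413 -0.258  0.02 ]] [ 0.44628632 -0.1496107   0.02      ] [np.float64(0.21889291156079077), np.float64(0.06012336959784717), np.float64(0.21960341082822327), np.float64(0.0600931683914992)]
```

Request:
drive_tool(rows=[[[0,0,-0.17],[2.5,-5.5,0],5],[[0,0,-0.17],[2.5,-5.5,0],5],[[0,0,-0.17],[2.5,-5.5,0],5],[[0,0,-0.17],[2.5,-5.5,0],5],[[0,0,-0.17],[2.5,-5.5,0],5],[[0,0,-0.17],[2.5,-5.5,0],5],[[0,0,-0.17],[2.5,-5.5,0],5],[[0,0,-0.17],[2.5,-5.5,0],5]], force=30)

```text
clock: 1.1
position: [0.3734, 0.1065, 0.2423]
ee_rot: [0.0, 0.742, 0.671, 0.0]
contact_force: [1.6, 0.3, 0.2]
width: 0.0502
gripper_force: 0.0
```

Request:
drive_tool(rows=[[[0,0,-0.16],[2.0,-4.4,-1],5],[[0,0,0],[2.0,-4.4,-1],5],[[0,0,0],[2.0,-4.4,-1],5],[[0,0,0],[1.8,-4.5,-1.2],5],[[0,0,0],[0,0,0],5]])

```text
clock: 1.72
position: [0.4517, -0.0713, 0.1991]
ee_rot: [-0.0, 0.793, 0.61, -0.001]
contact_force: [-0.0, 0.4, -1.2]
width: 0.0504
gripper_force: 0.0
```

```bash
python3 - <<'E'
from h import *
st()
c=eyes.get_calibration('wrist');print(ray(c,280,210),c['camera_matrix'][0][0])
save('wrist','w1.png')
for P in[(.451,-.07,.042),(.445,-.144,.042),manip.get_state()['position']]:print(proj(c,P))
E
```

```text
t 1.725 p [ 0.4517 -0.0713  0.1991] q [-0.     0.793  0.61  -0.001] F [-0.05  0.39 -1.22] w 0.05040499754878751 g 0.0 j [-0.31  0.13  1.81 -0.    1.2  -0.05]
(array([0.47370861, 0.0075946 , 0.3291372 ]), array([-0.09056039, -0.29843719, -0.95017837])) 345.8450511959164
[281.45073139 195.26310405]
[295.68039067 271.1375458 ]
[278.19354265 293.76521787]
```

View pics/w1.png

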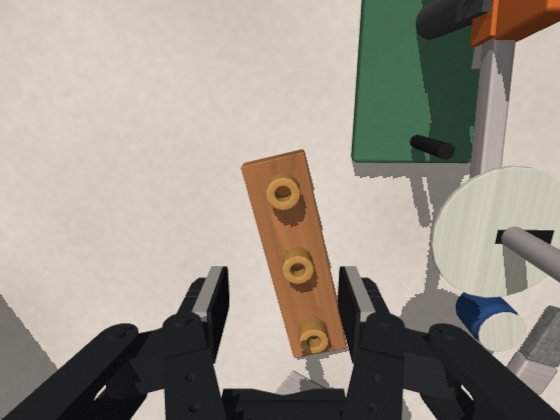

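The wrist view shows the rings at about (283,192), (298,267) and (313,338), the pan disc at about (505,240), its slot from (497,237), and the spindle rising from (510,237) out to the right.

```bash
cat >> h.py <<'E'
def bore(im,c,P,z,R=22,hi=(30,255,255)):
    """centre of the brass ring top face near predicted pixel: ellipse of brass top mask"""
    u,v=proj(c,P).astype(int)
    h=cv2.cvtColor(im[v-R:v+R,u-R:u+R],cv2.COLOR_RGB2HSV)
    m=cv2.inRange(h,(17,80,120),(32,255,255))
    k=max(cv2.findContours(m,cv2.RETR_EXTERNAL,cv2.CHAIN_APPROX_NONE)[0],key=cv2.contourArea)
    e=cv2.fitEllipse(cv2.convexHull(k));uu,vv=e[0][0]+u-R,e[0][1]+v-R
    return (uu,vv),e[1],onz(c,uu,vv,z)
E
python3 - <<'E'
from h import *
c=eyes.get_calibration('wrist');im=cv2.cvtColor(cv2.imread('pics/w1.png'),cv2.COLOR_BGR2RGB)
for px in[(283,191),(298,267),(313,336)]:
    print(im[px[1]-12:px[1]-8,px[0]].tolist(),bore(im,c,onz(c,*px,.042),.042))
y=np.array([.259,.966]);x=np.array([.966,-.259]);pc=np.array([.6025,.0337])-.13*y
for px in[(510,236),(497,237),(553,240)]:
    p=onz(c,*px,.158);print(px,p,'stand xy rel pan',(p[:2]-pc)@x,(p[:2]-pc)@y)
print(pc, [np.linalg.norm(onz(c,283,191,.042)-onz(c,283+13,191,.042))])
E
```

```text
[[195, 144, 76], [191, 141, 75], [189, 140, 75], [187, 138, 74]] ((np.float64(282.7916507720947), np.float64(191.24555206298828)), (32.767539978027344, 36.220272064208984), array([ 0.45209317, -0.06498773,  0.042     ]))
[[156, 114, 61], [193, 142, 75], [194, 143, 76], [189, 139, 74]] ((np.float64(297.2358570098877), np.float64(265.1267604827881)), (31.58993148803711, 36.355648040771484), array([ 0.44706021, -0.13655776,  0.042     ]))
[[151, 112, 59], [154, 113, 60], [152, 111, 60], [150, 110, 58]] ((np.float64(312.965181350708), np.float64(334.7738285064697)), (29.090375900268555, 35.936676025390625), array([ 0.44360669, -0.21507273,  0.042     ]))
(510, 236) [ 0.57157281 -0.0896935   0.158     ] stand xy rel pan 0.0020832511198404127 0.002822548403184892
(497, 237) [ 0.56483067 -0.0885279   0.158     ] stand xy rel pan -0.0047315470875590555 0.0022023043483362158
(553, 240) [ 0.59369681 -0.09786592  0.158     ] stand xy rel pan 0.02557169223536064 0.0006581098021707992
[ 0.56883 -0.09188] [np.float64(0.011168135405123325)]
```

Request:
drive_tool(rows=[[[0,0,0],[0,0.3,-5],4.8],[[0,0,0],[0,0,-5],4.8],[[0,0,0],[0,0,0],4.8]])

```text
clock: 2.15
position: [0.4475, -0.0635, 0.098]
ee_rot: [-0.004, 0.791, 0.612, -0.002]
contact_force: [-0.1, -0.5, 0.2]
width: 0.0481
gripper_force: 0.0
```

```bash
python3 - <<'E'
from h import *
st();c=eyes.get_calibration('wrist')
u,v=proj(c,(.452,-.067,.042)).astype(int);print(u,v)
im=save('wrist','w2.png',(u-100,v-100,u+100,v+100),3)
E
```

```text
t 2.15 p [ 0.4475 -0.0635  0.098 ] q [-0.004  0.791  0.612 -0.002] F [-0.05 -0.52  0.24] w 0.04805879261377052 g 0.0 j [-0.3   0.23  1.97  0.    0.95 -0.04]
291 247
```

View pics/w2.png

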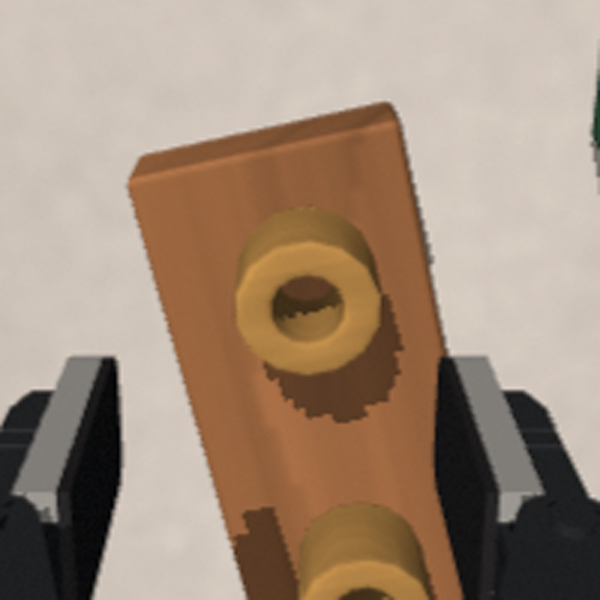

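Ring 0's top circle is centred at crop (309,308), which is pixel (294,249.7), and the jaws are at x 115 and 440.

```bash
python3 - <<'E'
from h import *
c=eyes.get_calibration('wrist');st()
print(onz(c,294,249.7,.042),onz(c,294-23.8,249.7,.042))
# left pad tip / right pad tip mid in image
print(proj(c,manip.get_state()['position']))
E
```

```text
t 2.2 p [ 0.4498 -0.0643  0.1   ] q [-0.001  0.791  0.612 -0.001] F [ 1.49 -1.05  0.97] w 0.04810690780954738 g 0.0 j [-0.3   0.23  1.97  0.    0.95 -0.04]
[ 0.45555833 -0.07053448  0.042     ] [ 0.44183651 -0.06701841  0.042     ]
[281.11874791 296.28018525]
```

Request:
drive_tool(rows=[[[0,0,0],[0.1,-0.1,-2.2],4.8],[[0,0,0],[0,0,0],4.8],[[0,0,0],[0,0,0],4.8]])

```text
clock: 2.58
position: [0.4534, -0.0667, 0.0802]
ee_rot: [0.001, 0.791, 0.612, 0.001]
contact_force: [0.5, 0.5, 0.2]
width: 0.0477
gripper_force: 0.0
```

```bash
python3 - <<'E'
from h import *
s=st();c=eyes.get_calibration('wrist');im=eyes.get_image('wrist')
print(bore(im,c,(.453,-.069,.042),.042,R=45)); cv2.imwrite('pics/w3.png',im[...,::-1]);st()
E
```

```text
t 2.575 p [ 0.4534 -0.0667  0.0802] q [0.001 0.791 0.612 0.001] F [0.52 0.49 0.15] w 0.04773143641789239 g 0.0 j [-0.3   0.26  1.99  0.    0.89 -0.04]
((np.float64(280.8456230163574), np.float64(253.72985076904297)), (52.98881149291992, 61.014095306396484), array([ 0.4536318 , -0.06460237,  0.042     ]))
t 2.625 p [ 0.4533 -0.0668  0.08  ] q [0.001 0.791 0.612 0.001] F [0.33 0.8  0.46] w 0.04792203549120998 g 0.0 j [-0.3   0.26  1.99  0.    0.89 -0.04]
```

Request:
drive_tool(rows=[[[0,0,0],[0,0,-3],4.8],[[0,0,0],[0,0,-1.5],4.8],[[0,0,0],[0,0,0],4.8],[[0,0,0],[0,0,0],2],[[0,0,0],[0,0,0],2],[[0,0,0],[0,0,0],2]])

```text
clock: 3.38
position: [0.4531, -0.0669, 0.0345]
ee_rot: [0.001, 0.791, 0.611, 0.001]
contact_force: [0.2, -0.2, 6.3]
width: 0.0289
gripper_force: 29.8
```

Request:
drive_tool(rows=[[[0,0,0],[0,0,1.5],2],[[0,0,0],[0,0,5],2],[[0,0,0],[0,-1.5,5],2],[[0,0,0],[3,-2,5],2],[[0,0,0],[4,-2,4],2],[[0,0,0],[4.1,-2,1],2],[[0,0,0],[0,0,0],2],[[0,0,0],[0,0,0],2]])

```text
clock: 4.38
position: [0.562, -0.1412, 0.2475]
ee_rot: [-0.001, 0.791, 0.611, -0.001]
contact_force: [-0.2, 0.7, -0.9]
width: 0.029
gripper_force: 30.1
```

```bash
python3 - <<'E'
from h import *
st();c=eyes.get_calibration('wrist');save('wrist','w4.png',(100,60,500,360),2);st()
print(c)
for P in [(.577,-.094,.213),(.577,-.094,.158),(.569,-.092,.158)]:print(proj(c,P))
E
```

```text
t 4.375 p [ 0.562  -0.1412  0.2475] q [-0.001  0.791  0.611 -0.001] F [-0.17  0.67 -0.91] w 0.029000354810053388 g 30.124282278120518 j [-0.37  0.28  1.48  0.    1.38 -0.11]
t 4.425 p [ 0.5616 -0.141   0.2475] q [-0.001  0.791  0.611 -0.001] F [-0.82  0.29 -0.76] w 0.029024918207859896 g 30.124063566327095 j [-0.37  0.28  1.49  0.    1.38 -0.11]
{'camera_matrix': array([[345.8450512 ,   0.        , 283.14133005],
       [  0.        , 345.8450512 , 211.63612085],
       [  0.        ,   0.        ,   1.        ]]), 'view': array([[ 0.9678997 , -0.25131361, -0.00341343, -0.57945138],
       [ 0.23747203,  0.91887051, -0.31509366,  0.03770206],
       [ 0.08232383,  0.30416847,  0.94905444, -0.38750368],
       [ 0.        ,  0.        ,  0.        ,  1.        ]])}
[287.13731176 167.51433866]
[286.480291   150.63540505]
[273.43950628 150.74752546]
```

View pics/w4.png

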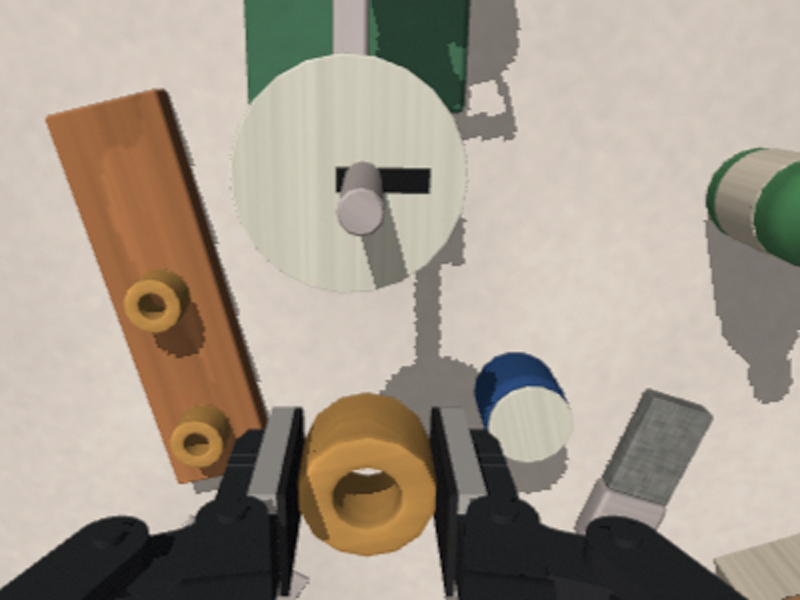

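The picture shows the spindle top at crop (360,211), pixel (280,165.5). The held ring's top circle is at crop (369,496), pixel (284.5,308). The slot runs from crop (336,180) to (430,180), and the pan centre is near crop (349,173).

```bash
python3 - <<'E'
from h import *
s=st();c=eyes.get_calibration('wrist');im=cv2.imread('pics/w4.png')
# refine circle centres in crop by masks
hsv=cv2.cvtColor(im,cv2.COLOR_BGR2HSV)
g=cv2.inRange(hsv,(12,90,150),(30,255,255))[380:,290:450]
print(cv2.mean(im[211:214,355:365])[:3],cv2.mean(im[535:540,365:372])[:3],cv2.mean(im[420:425,365:372])[:3])
S=onz(c,280,165.5,.213);R=onz(c,284.5,308,.2545)
y=np.array([.259,.966]);x=np.array([.966,-.259])
print('spindle',S,'ring',R,'tcp-ring',s['position'][:2]-R[:2]); d=S[:2]-R[:2];print('d',d,'stand',d@x,d@y)
for q in[(349,173),(232,173),(466,173)]:
  P=onz(c,100+q[0]/2,60+q[1]/2,.158);print(P,(S[:2]-P[:2])@x,(S[:2]-P[:2])@y)
E
```

```text
t 4.425 p [ 0.5616 -0.141   0.2475] q [-0.001  0.791  0.611 -0.001] F [-0.82  0.29 -0.76] w 0.029024918207859896 g 30.124063566327095 j [-0.37  0.28  1.49  0.    1.38 -0.11]
(156.16666666666666, 161.03333333333333, 171.56666666666666) (72.45714285714286, 136.74285714285713, 185.71428571428572) (58.714285714285715, 111.37142857142857, 151.28571428571428)
spindle [ 0.57357267 -0.09195982  0.213     ] ring [ 0.56276938 -0.14242024  0.2545    ] tcp-ring [-0.00112241  0.00146331]
d [0.01080329 0.05046042] stand -0.002633273414073632 0.05154281856369667
[ 0.5699843  -0.08936279  0.158     ] 0.004138997772459075 -0.0015793489904461918
[ 0.53428701 -0.08011902  0.158     ] 0.04101670809223767 -0.001263230123889422
[ 0.60563992 -0.09859576  0.158     ] -0.03269567480431044 -0.0018950989338127038
```

Request:
drive_tool(rows=[[[0,0,0],[0.6,2.5,0],2],[[0,0,0],[0.5,2.5,0],2],[[0,0,0],[0,0,-1],2],[[0,0,0],[0,0,0],2],[[0,0,0],[0,0,0],2],[[0,0,0],[0,0,0],2]])

```text
clock: 5.18
position: [0.574, -0.0923, 0.2385]
ee_rot: [0.0, 0.792, 0.611, 0.0]
contact_force: [-0.2, -0.1, -1.8]
width: 0.0291
gripper_force: 30.1
```

```bash
python3 - <<'E'
from h import *
st();save('wrist','w5.png',(180,160,400,350),2)
save('scene','s5.png',(200,160,340,270),3.2)
a=cv2.imread('pics/w5.png');b=cv2.imread('pics/s5.png');h=max(a.shape[0],b.shape[0]);h=380
b=cv2.resize(b,(int(b.shape[1]*h/b.shape[0])*3//4,h*3//4));cv2.imwrite('pics/j5.png',np.hstack([cv2.resize(a,(440,380)),cv2.copyMakeBorder(b,0,380-b.shape[0],0,0,cv2.BORDER_CONSTANT)])[:, :800]);st()
E
```

```text
t 5.175 p [ 0.574  -0.0923  0.2385] q [0.    0.792 0.611 0.   ] F [-0.18 -0.07 -1.83] w 0.02911226754392844 g 30.12096220627427 j [-0.28  0.29  1.5  -0.    1.36 -0.02]
t 5.275 p [ 0.5742 -0.0922  0.2385] q [0.    0.791 0.611 0.   ] F [ 0.36  0.86 -0.6 ] w 0.029043156069560344 g 30.121245123445988 j [-0.28  0.29  1.5  -0.    1.36 -0.02]
```

View pics/j5.png

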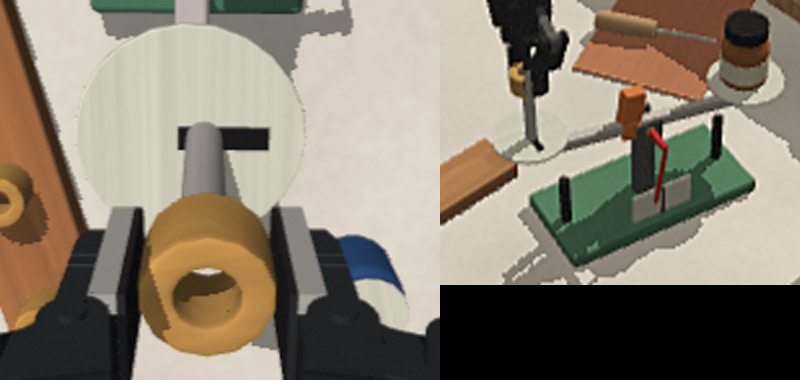

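The left panel shows the ring centre at (207,290) in line with the spindle at (205,140) below it. The right panel shows the ring just above the spindle tip at (528,90), and the beam is still on the jar stop.

Request:
drive_tool(rows=[[[0,0,0],[0,0,-0.7],2],[[0,0,0],[0,0,-0.4],2],[[0,0,0],[0,0,-0.4],2],[[0,0,0],[0,0,0],2],[[0,0,0],[0,0,0],2]])

```text
clock: 5.9
position: [0.574, -0.0913, 0.2231]
ee_rot: [-0.0, 0.791, 0.611, 0.0]
contact_force: [-0.2, 2.1, -1.8]
width: 0.0287
gripper_force: 30.1
```

```bash
python3 - <<'E'
from h import *
st();save('wrist','w6.png',(180,160,400,350),2)
save('scene','s6.png',(200,160,340,270),3.2)
st()
# pointer / pan height via scene: compare spindle pan region s5 vs s6
a=cv2.imread('pics/s5.png');b=cv2.imread('pics/s6.png')
for im in(a,b):
  h=cv2.cvtColor(im,cv2.COLOR_BGR2HSV);m=cv2.inRange(h,(4,180,120),(14,255,255));print('orange',cv2.moments(m)['m10']/cv2.moments(m)['m00'],cv2.moments(m)['m01']/cv2.moments(m)['m00'])
  m=cv2.inRange(h,(0,180,120),(3,255,255))|cv2.inRange(h,(175,180,120),(180,255,255));M=cv2.moments(m);print('red',M['m10']/M['m00'],M['m01']/M['m00'])
E
```

```text
t 5.9 p [ 0.574  -0.0913  0.2231] q [-0.     0.791  0.611  0.   ] F [-0.16  2.15 -1.78] w 0.02870050672151039 g 30.108367782086134 j [-0.28  0.3   1.52  0.    1.32 -0.02]
t 6.0 p [ 0.5741 -0.0913  0.2232] q [-0.     0.791  0.611  0.   ] F [-0.07  0.53 -1.26] w 0.028844319685290644 g 30.094270315021276 j [-0.28  0.3   1.52  0.    1.32 -0.02]
orange 247.53787878787878 120.43939393939394
red 270.0887573964497 171.19526627218934
orange 246.49264705882354 119.82352941176471
red 270.0654761904762 171.1845238095238
```

Request:
drive_tool(rows=[[[0,0,0],[0,0,-0.4],2],[[0,0,0],[0,0,-0.4],2],[[0,0,0],[0,0,0],2],[[0,0,0],[0,0,0],2],[[0,0,0],[0,0,0],2]])

```text
clock: 6.62
position: [0.5741, -0.0915, 0.2154]
ee_rot: [-0.0, 0.791, 0.611, 0.0]
contact_force: [-0.6, 2.2, -0.7]
width: 0.0289
gripper_force: 30.2
```

```bash
cat > o.py <<'E'
from h import *
import sys
def beam(n):
  im=save('scene',n,(200,160,340,270),3.2)
  h=cv2.cvtColor(cv2.imread('pics/'+n),cv2.COLOR_BGR2HSV);m=cv2.inRange(h,(4,180,120),(14,255,255));M=cv2.moments(m);o=(M['m10']/M['m00'],M['m01']/M['m00'])
  m=cv2.inRange(h,(0,180,120),(3,255,255))|cv2.inRange(h,(175,180,120),(180,255,255));M=cv2.moments(m);print('orange',o,'red',M['m10']/M['m00'],M['m01']/M['m00'])
E
python3 - <<'E'
from o import *
st();beam('s7.png');save('wrist','w7.png',(180,160,400,350),2);st()
a=cv2.imread('pics/w7.png');b=cv2.resize(cv2.imread('pics/s7.png'),(360,283))
cv2.imwrite('pics/j7.png',np.hstack([cv2.resize(a,(440,380)),cv2.copyMakeBorder(b,0,97,0,0,cv2.BORDER_CONSTANT)]))
E
```

```text
t 6.625 p [ 0.5741 -0.0915  0.2154] q [-0.     0.791  0.611  0.   ] F [-0.64  2.23 -0.72] w 0.02887323357149024 g 30.194603260606527 j [-0.28  0.3   1.54  0.    1.3  -0.02]
orange (244.912, 121.352) red 269.88 171.12571428571428
t 6.725 p [ 0.5741 -0.0915  0.2154] q [-0.     0.791  0.611  0.   ] F [-1.64  1.84  0.35] w 0.028705162809201108 g 30.196425039321184 j [-0.28  0.3   1.54  0.    1.3  -0.02]
```

View pics/j7.png

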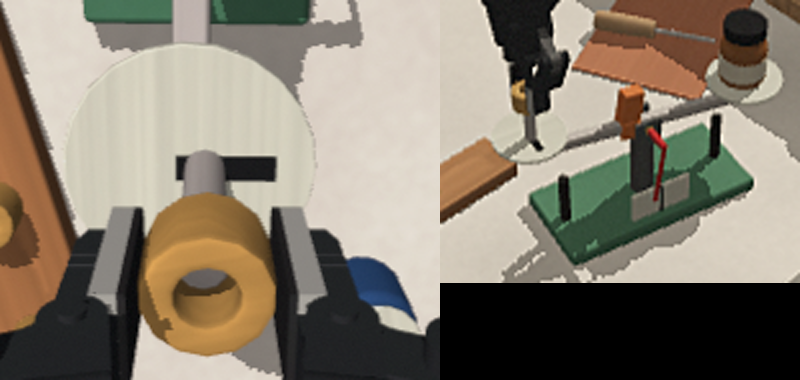

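The spindle's grey top shows inside the bore at (208,278), so the ring is engaged and the beam has not moved. I'll lower it with a slight correction in +y.

Request:
drive_tool(rows=[[[0,0,0],[0,0.05,-0.4],2],[[0,0,0],[0,0,-0.5],2],[[0,0,0],[0,0,-0.5],2],[[0,0,0],[0,0,-0.5],2],[[0,0,0],[0,0,-0.5],2],[[0,0,0],[0,0,-0.5],2],[[0,0,0],[0,0,-0.5],2],[[0,0,0],[0,0,0],2]])

```text
clock: 7.72
position: [0.574, -0.0911, 0.1807]
ee_rot: [-0.0, 0.791, 0.611, -0.0]
contact_force: [-0.0, 1.5, -1.5]
width: 0.0287
gripper_force: 30.1
```

```bash
python3 - <<'E'
from o import *
st();beam('s8.png')
E
```

```text
t 7.725 p [ 0.574  -0.0911  0.1807] q [-0.     0.791  0.611 -0.   ] F [-0.03  1.49 -1.54] w 0.028690847703704548 g 30.107082333415747 j [-0.28  0.33  1.59  0.    1.23 -0.02]
orange (246.6030534351145, 119.68702290076335) red 270.0843373493976 171.27710843373495
```

Still on the stop, as expected. I'll lower in small steps.

Request:
drive_tool(rows=[[[0,0,0],[0,0.02,-0.2],2],[[0,0,0],[0,0,-0.2],2],[[0,0,0],[0,0,-0.2],2],[[0,0,0],[0,0,-0.2],2],[[0,0,0],[0,0,-0.1],2],[[0,0,0],[0,0,0],2],[[0,0,0],[0,0,0],2]])

```text
clock: 8.65
position: [0.5742, -0.0911, 0.1724]
ee_rot: [0.0, 0.791, 0.611, -0.0]
contact_force: [-1.0, 0.4, 1.0]
width: 0.029
gripper_force: 30.2
```

```bash
python3 - <<'E'
from o import *
st();beam('s9.png')
E
```

```text
t 8.65 p [ 0.5742 -0.0911  0.1724] q [ 0.     0.791  0.611 -0.   ] F [-1.05  0.35  1.04] w 0.029010189754214464 g 30.197323244065046 j [-0.28  0.33  1.6  -0.    1.21 -0.02]
orange (246.4402985074627, 122.33582089552239) red 269.8670520231214 170.9942196531792
```

Request:
drive_tool(rows=[[[0,0,0],[0,0,-0.2],2],[[0,0,0],[0,0,-0.2],2],[[0,0,0],[0,0,0],2],[[0,0,0],[0,0,0],2]])

```text
clock: 9.2
position: [0.5743, -0.0911, 0.1684]
ee_rot: [0.0, 0.791, 0.611, 0.0]
contact_force: [0.4, -1.1, -0.2]
width: 0.0288
gripper_force: 30.2
```

```bash
python3 - <<'E'
from o import *
st();beam('s10.png')
a=cv2.imread('pics/s9.png').astype(int);b=cv2.imread('pics/s10.png').astype(int);c=cv2.imread('pics/s8.png').astype(int)
# pan region & jar region & pointer change
for n,(x0,y0,x1,y1) in dict(jar=(330,0,448,130),card=(230,120,330,290),poise=(210,90,280,160)).items():
  print(n,abs(a-c)[y0:y1,x0:x1].mean(),abs(b-a)[y0:y1,x0:x1].mean())
E
```

```text
t 9.2 p [ 0.5743 -0.0911  0.1684] q [0.    0.791 0.611 0.   ] F [ 0.43 -1.06 -0.17] w 0.02876199081199576 g 30.20017258822918 j [-0.28  0.33  1.61 -0.    1.2  -0.02]
orange (247.7902097902098, 120.06993006993007) red 269.91525423728814 171.20338983050848
jar 3.2156236418948283 10.511560191221209
card 1.5996666666666666 4.1788823529411765
poise 1.4874829931972788 5.384353741496598
```

Request:
drive_tool(rows=[[[0,0,0],[0,0,0],4.5],[[0,0,0],[0,0,0.2],4.5],[[0,0,0],[0,0,0.8],4.5],[[0,0,0],[0,0,3],4.5],[[0,0,0],[0,0,4],4.5],[[0,0,0],[0,0,4],4.5],[[0,0,0],[0,0,0],4.5],[[0,0,0],[0,0,0],4.5]])

```text
clock: 10.25
position: [0.5738, -0.0908, 0.2882]
ee_rot: [-0.0, 0.791, 0.611, -0.0]
contact_force: [0.0, -0.5, -0.8]
width: 0.045
gripper_force: 0.0
```

```bash
python3 - <<'E'
from o import *
st();beam('s11.png');im=save('wrist','w11.png');
a=cv2.imread('pics/w11.png')[60:360,100:500];b=cv2.imread('pics/s11.png')
a=cv2.resize(a,(400,300));cv2.imwrite('pics/j11.png',np.hstack([cv2.resize(a,(450,338)),cv2.resize(b,(345,338))]))
E
```

```text
t 10.25 p [ 0.5738 -0.0908  0.2882] q [-0.     0.791  0.611 -0.   ] F [ 0.   -0.55 -0.84] w 0.04498854771863096 g 0.0 j [-0.28  0.26  1.41  0.    1.47 -0.02]
orange (245.6865671641791, 118.76865671641791) red 269.8361581920904 171.09604519774012
```

View pics/j11.png

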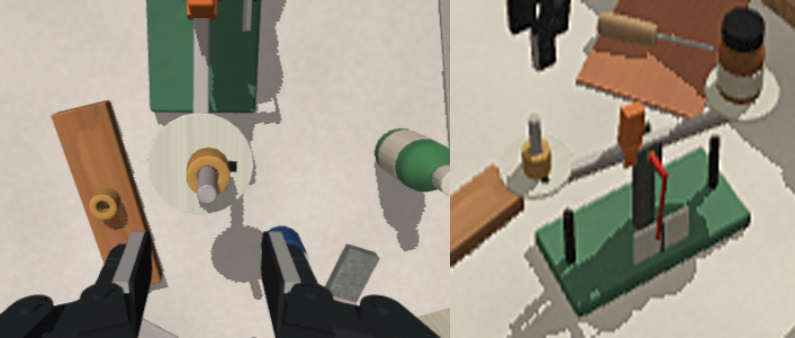

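The ring is threaded flat on the pan at left (207,172), and the beam is still on the jar stop. A second ring is needed.

Request:
drive_tool(rows=[[[0,0,0],[-4.2,-1.7,0],4.8],[[0,0,0],[-4.2,-1.7,-1],4.8],[[0,0,0],[-4.1,-1.6,-3.8],4.8],[[0,0,0],[0,0,-6],4.8],[[0,0,0],[0,0,-6],4.8],[[0,0,0],[0,0,-4],4.8],[[0,0,0],[0,0,0],4.8],[[0,0,0],[0,0,0],4.8]])

```text
clock: 11.35
position: [0.4499, -0.1413, 0.0811]
ee_rot: [0.001, 0.791, 0.611, 0.0]
contact_force: [0.6, 0.6, 0.9]
width: 0.0479
gripper_force: 0.0
```

```bash
python3 - <<'E'
from o import *
st();c=eyes.get_calibration('wrist');im=save('wrist','w12.png');st()
print(bore(im,c,(.449,-.141,.042),.042,R=45),proj(c,(.449,-.141,.042)))
E
```

```text
t 11.35 p [ 0.4499 -0.1413  0.0811] q [0.001 0.791 0.611 0.   ] F [0.56 0.6  0.89] w 0.04792461872127945 g 0.0 j [-0.45  0.28  1.96  0.    0.9  -0.2 ]
t 11.4 p [ 0.4504 -0.1415  0.0817] q [0.001 0.791 0.611 0.001] F [-0.22 -0.43  0.08] w 0.04796470466035345 g 0.0 j [-0.45  0.28  1.96  0.    0.9  -0.2 ]
((np.float64(277.76676177978516), np.float64(253.87341690063477)), (53.17921829223633, 60.259910583496094), array([ 0.448344  , -0.13924511,  0.042     ])) [279.77718709 256.46423661]
```

Request:
drive_tool(rows=[[[0,0,0],[-0.15,0.05,-3],4.8],[[0,0,0],[0,0,-1.6],4.8],[[0,0,0],[0,0,0],4.8],[[0,0,0],[0,0,0],2],[[0,0,0],[0,0,0],2],[[0,0,0],[0,0,0],2]])

```text
clock: 12.15
position: [0.4489, -0.141, 0.036]
ee_rot: [0.002, 0.791, 0.612, 0.001]
contact_force: [-0.2, 1.1, 7.4]
width: 0.0291
gripper_force: 29.6
```

Request:
drive_tool(rows=[[[0,0,0],[0,0,1.4],2],[[0,0,0],[0,0,5],2],[[0,0,0],[0,0,5],2],[[0,0,0],[0.5,0,5],2],[[0,0,0],[4,1.7,4],2],[[0,0,0],[4,1.7,0.5],2],[[0,0,0],[4.0,1.6,0],2],[[0,0,0],[0,0,0],2]])

```text
clock: 13.15
position: [0.5748, -0.0894, 0.2439]
ee_rot: [0.001, 0.791, 0.612, 0.001]
contact_force: [-1.3, -0.5, -0.9]
width: 0.0287
gripper_force: 30.1
```

Request:
drive_tool(rows=[[[0,0,0],[0,0,-0.6],2],[[0,0,0],[0,0,0],2],[[0,0,0],[0,0,0],2]])

```text
clock: 13.52
position: [0.5717, -0.0908, 0.2375]
ee_rot: [-0.0, 0.792, 0.611, -0.0]
contact_force: [-0.7, 0.4, -0.0]
width: 0.0292
gripper_force: 30.1
```

```bash
python3 - <<'E'
from o import *
st();c=eyes.get_calibration('wrist');im=save('wrist','w13.png');st();beam('s13.png')
def topc(im,crop,s):
  h=cv2.cvtColor(im,cv2.COLOR_BGR2HSV);m=cv2.inRange(h,(12,90,90),(30,255,255));
  k=max(cv2.findContours(m,cv2.RETR_EXTERNAL,cv2.CHAIN_APPROX_NONE)[0],key=cv2.contourArea);x,y,w,hh=cv2.boundingRect(k)
  print(crop[0]+x/s,crop[1]+y/s,(x+w)/s+crop[0],(y+hh)/s+crop[1])
topc(cv2.imread('pics/w5.png')[150:, 130:300],(180+65,160+75),2)
topc(cv2.imread('pics/w13.png')[235:350,245:330],(245,235),1)
E
```

```text
t 13.525 p [ 0.5717 -0.0908  0.2375] q [-0.     0.792  0.611 -0.   ] F [-0.74  0.38 -0.05] w 0.029193496052984675 g 30.096424967050552 j [-0.28  0.28  1.5  -0.    1.35 -0.02]
t 13.575 p [ 0.572  -0.0908  0.2376] q [0.    0.792 0.611 0.   ] F [ 0.16  0.83 -0.84] w 0.029035141738733006 g 30.09637724608183 j [-0.28  0.28  1.5  -0.    1.35 -0.02]
orange (244.32394366197184, 120.72535211267606) red 269.8876404494382 171.19662921348313
249.5 256.5 318.0 338.0
250.0 235.0 318.0 338.0
```

Request:
drive_tool(rows=[[[0,0,0],[0.2,-0.03,-0.4],2],[[0,0,0],[0,0,0],2],[[0,0,0],[0,0,0],2]])

```text
clock: 14.0
position: [0.5746, -0.0908, 0.2332]
ee_rot: [-0.0, 0.791, 0.611, -0.0]
contact_force: [-0.8, 0.2, -1.4]
width: 0.0293
gripper_force: 30.1
```

Request:
drive_tool(rows=[[[0,0,0],[-0.04,-0.02,-0.4],2],[[0,0,0],[0,0,-0.4],2],[[0,0,0],[0,0,-0.4],2],[[0,0,0],[0,0,-0.4],2],[[0,0,0],[0,0,0],2],[[0,0,0],[0,0,0],2]])

```text
clock: 14.75
position: [0.5742, -0.0909, 0.2173]
ee_rot: [-0.0, 0.791, 0.611, 0.0]
contact_force: [-0.2, 0.1, -1.1]
width: 0.0288
gripper_force: 30.1
```

```bash
python3 - <<'E'
from o import *
st();beam('s14.png');save('wrist','w14.png');st()
a=cv2.imread('pics/s13.png').astype(int);b=cv2.imread('pics/s14.png').astype(int)
for n,(x0,y0,x1,y1) in dict(jar=(330,0,448,130),card=(230,120,330,290),poise=(210,90,280,160)).items():
  print(n,abs(b-a)[y0:y1,x0:x1].mean())
E
```

```text
t 14.75 p [ 0.5742 -0.0909  0.2173] q [-0.     0.791  0.611  0.   ] F [-0.16  0.09 -1.05] w 0.028784815898431872 g 30.104741156101227 j [-0.28  0.3   1.53  0.    1.31 -0.02]
orange (253.0764331210191, 117.19745222929936) red 269.8722222222222 171.1888888888889
t 14.85 p [ 0.5742 -0.0909  0.2175] q [-0.     0.791  0.611  0.   ] F [-0.14  0.7  -0.65] w 0.028787158504175955 g 30.103716496378183 j [-0.28  0.3   1.53  0.    1.31 -0.02]
jar 4.179421990438939
card 2.0766470588235295
poise 1.8773469387755102
```

Request:
drive_tool(rows=[[[0,0,0],[0,0,-0.4],2],[[0,0,0],[0,0,-0.5],2],[[0,0,0],[0,0,-0.5],2],[[0,0,0],[0,0,-0.4],2],[[0,0,0],[0,0,-0.2],2],[[0,0,0],[0,0,-0.2],2],[[0,0,0],[0,0,-0.2],2],[[0,0,0],[0,0,0],2]])

```text
clock: 15.85
position: [0.5742, -0.091, 0.1932]
ee_rot: [0.0, 0.791, 0.611, -0.0]
contact_force: [-0.2, 0.3, -0.1]
width: 0.0286
gripper_force: 30.1
```

```bash
python3 - <<'E'
from o import *
st();beam('s15.png');st()
a=cv2.imread('pics/s13.png').astype(int);b=cv2.imread('pics/s15.png').astype(int)
for n,(x0,y0,x1,y1) in dict(jar=(330,0,448,130),card=(230,120,330,290),poise=(210,90,280,160)).items():
  print(n,abs(b-a)[y0:y1,x0:x1].mean())
E
```

```text
t 15.85 p [ 0.5742 -0.091   0.1932] q [ 0.     0.791  0.611 -0.   ] F [-0.21  0.28 -0.13] w 0.028565895087734536 g 30.116611998528242 j [-0.28  0.32  1.57 -0.    1.25 -0.02]
orange (247.51098901098902, 122.22527472527473) red 270.02702702702703 171.3027027027027
t 15.9 p [ 0.5742 -0.091   0.1933] q [ 0.     0.791  0.611 -0.   ] F [ 0.17 -0.11 -1.02] w 0.028907461574625152 g 30.115045197308064 j [-0.28  0.32  1.57 -0.    1.25 -0.02]
jar 9.56936114732725
card 3.785529411764706
poise 5.230748299319728
```

Request:
drive_tool(rows=[[[0,0,0],[0,0,-0.1],4.5],[[0,0,0],[0,0,0],4.5],[[0,0,0],[0,0,1],4.5],[[0,0,0],[0,0,3],4.5],[[0,0,0],[0,0,4],4.5],[[0,0,0],[1,4,2],4.5],[[0,0,0],[1,4,0],4.5],[[0,0,0],[0,0,0],4.5]])

```text
clock: 16.9
position: [0.5948, -0.0086, 0.2935]
ee_rot: [0.0, 0.79, 0.613, 0.001]
contact_force: [0.5, -0.4, -0.5]
width: 0.045
gripper_force: 0.0
```

Request:
drive_tool(rows=[[[0,0,0],[0,0,0],4.5],[[0,0,0],[0,0,0],4.5],[[0,0,0],[0,0,0],4.5],[[0,0,0],[0,0,0],4.5]])

```text
clock: 17.4
position: [0.5941, -0.0116, 0.2923]
ee_rot: [0.0, 0.792, 0.611, -0.0]
contact_force: [-0.4, 0.6, 0.2]
width: 0.0451
gripper_force: 0.0
```

```bash
python3 - <<'E'
from o import *
st();beam('s16.png');im=save('wrist','w16.png');
c=eyes.get_calibration('wrist');print(c['view'].tolist())
a=cv2.imread('pics/w16.png');b=cv2.imread('pics/s16.png')
cv2.imwrite('pics/j16.png',np.hstack([cv2.resize(a,(450,338)),cv2.resize(b,(345,338))]))
E
```

```text
t 17.4 p [ 0.5941 -0.0116  0.2923] q [ 0.     0.792  0.611 -0.   ] F [-0.45  0.62  0.25] w 0.045102927449857756 g 0.0 j [-0.14  0.28  1.37 -0.    1.49  0.12]
orange (224.43805309734512, 131.1504424778761) red 268.55737704918033 169.59016393442624
[[0.9677822750860945, -0.2517874743366737, -0.0007319811099068305, -0.5785240748838194], [0.23870034046026195, 0.9183972795718803, -0.315544900670455, -0.07575635732405497], [0.0801225030396668, 0.30520403772252286, 0.9489103645047463, -0.4707968691913015], [0.0, 0.0, 0.0, 1.0]]
```

View pics/j16.png

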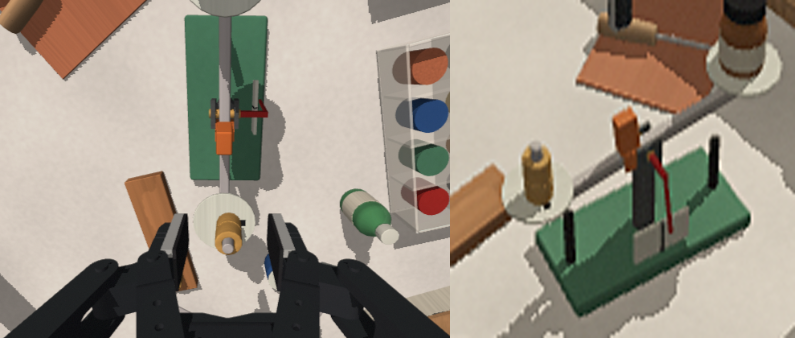

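The two rings are threaded and the beam has swung to the ring side: the pointer tip at (671,232) is right of the card line at (663,240). The poise at left (224,137) is on the ring side. I'll quantify both.

```bash
cat > tilt.py <<'E'
from o import *
X=np.array([.966,-.259,0]);Y=np.array([.259,.966,0]);Z=np.array([0,0,1.]);O=np.array([.6025,.0337,0])
def onplane(c,u,v,xo):
    o,d=ray(c,u,v);t=(xo-(o-O)@X)/(d@X);p=o+t*d-O;return p@Y,p[2]
def pointer(f,xo=.03):
    c=eyes.get_calibration('scene');im=cv2.imread('pics/'+f);h=cv2.cvtColor(im,cv2.COLOR_BGR2HSV)
    m=cv2.inRange(h,(0,170,100),(4,255,255))|cv2.inRange(h,(174,170,100),(180,255,255))
    v,u=np.nonzero(m);sel=v>v.min()+.45*(v.max()-v.min());u,v=u[sel],v[sel]
    P=np.array([onplane(c,200+(a+.5)/3.2,160+(b+.5)/3.2,xo) for a,b in zip(u,v)])
    vx,vz,_,_=cv2.fitLine(P.astype(np.float32),cv2.DIST_HUBER,0,.01,.001).ravel()
    return np.arctan(vx/vz),P.mean(0),P[:,1].min(),P[:,1].max(),len(P)
E
python3 - <<'E'
from tilt import *
for f in['s5.png','s7.png','s11.png','s16.png']:print(f,pointer(f))
c=eyes.get_calibration('wrist');im=cv2.imread('pics/w16.png');h=cv2.cvtColor(im,cv2.COLOR_BGR2HSV)
m=cv2.inRange(h,(4,170,100),(14,255,255));m[:140]=0;m[205:]=0;m[:,:255]=0;m[:,:]=np.where(np.arange(560)<300,m,0)
# bright top face only
v=h[...,2];print(cv2.boundingRect(cv2.findNonZero(m)),np.unique(v[m>0]//20,return_counts=True))
top=((m>0)&(v>200)).astype(np.uint8)
for mm in(m,top):
  r=cv2.boundingRect(cv2.findNonZero(mm));u,w=r[0]+r[2]/2,r[1]+r[3]/2
  for z in(.155,.162):
    p=onz(c,u,w,z)-O;print(r,z,'x',p@X,'y',p@Y,p+O)
E
```

```text
s5.png (np.float32(-0.024729684), array([0.00187961, 0.05107926]), np.float64(0.04480540544054579), np.float64(0.05536610095501038), 16)
s7.png (np.float32(-0.19795987), array([0.00231046, 0.04748423]), np.float64(0.04480540544054579), np.float64(0.05036694407458864), 12)
s11.png (np.float32(-0.5901013), array([0.00346294, 0.10650051]), np.float64(0.09423931542457231), np.float64(0.11774810542179737), 114)
s16.png (np.float32(-0.5057923), array([0.00355263, 0.10655393]), np.float64(0.09690981606540439), np.float64(0.11633211833447721), 81)
(268, 140, 32, 52) (array([ 5,  6,  7,  8,  9, 10], dtype=uint8), array([ 48,  26,  64, 268, 432,  41]))
(268, 140, 32, 52) 0.155 x 0.004817991273759105 y -0.015222259811825335 [0.60321145 0.01775122 0.155     ]
(268, 140, 32, 52) 0.162 x 0.004795576390855705 y -0.013877201597582819 [0.60353809 0.01905604 0.162     ]
(270, 164, 17, 2) 0.155 x 0.0005217382461338301 y -0.014467327908745034 [0.59925773 0.01959277 0.155     ]
(270, 164, 17, 2) 0.162 x 0.0006117839791463974 y -0.013142031125276989 [0.59968786 0.02084939 0.162     ]
```

```bash
cat >> tilt.py <<'E'
def tip(f,xo=.035):
    c=eyes.get_calibration('scene');im=cv2.imread('pics/'+f)
    h=cv2.cvtColor(im,cv2.COLOR_BGR2HSV);m=cv2.inRange(h,(0,140,50),(4,255,255))|cv2.inRange(h,(172,140,50),(180,255,255))
    m[:100]=0;m[:,:220]=0;m[:,320:]=0
    k=max(cv2.findContours(m,cv2.RETR_EXTERNAL,cv2.CHAIN_APPROX_NONE)[0],key=cv2.contourArea)[:,0]
    P=np.array([onplane(c,200+(a+.5)/3.2,160+(b+.5)/3.2,xo) for a,b in k])
    q=P[P[:,1]<P[:,1].min()+.03]; f=cv2.fitLine(q.astype(np.float32),cv2.DIST_L2,0,.01,.001).ravel()
    return dict(ang=float(np.arctan(f[0]/f[1])),zmin=P[:,1].min(),zmax=P[:,1].max(),mid=q.mean(0).round(4),n=len(k))
E
python3 - <<'E'
from tilt import *
for f in['s5.png','s7.png','s11.png','s16.png']:print(f,tip(f))
E
```

```text
s5.png {'ang': 0.15982946753501892, 'zmin': np.float64(0.025713448460774946), 'zmax': np.float64(0.13619507249167795), 'mid': array([-0.0031,  0.0405]), 'n': 188}
s7.png {'ang': 0.14863380789756775, 'zmin': np.float64(0.02644669899879959), 'zmax': np.float64(0.13665183189348296), 'mid': array([-0.0025,  0.0409]), 'n': 190}
s11.png {'ang': 0.07715924084186554, 'zmin': np.float64(0.02534047537616657), 'zmax': np.float64(0.13665183189348296), 'mid': array([-0.0009,  0.04  ]), 'n': 187}
s16.png {'ang': -0.12165316194295883, 'zmin': np.float64(0.02493984584062081), 'zmax': np.float64(0.13619507249167795), 'mid': array([0.0133, 0.0394]), 'n': 175}
```

```bash
python3 - <<'E'
from tilt import *
c=eyes.get_calibration('wrist');im=cv2.imread('pics/w16.png');h=cv2.cvtColor(im,cv2.COLOR_BGR2HSV)
print(h[145:200:3,280].tolist())
for r in(168,180,191):
  p=onz(c,280,r,.161)-O;print(r,p@X,p@Y,p+O)
print(st()['position'])
E
```

```text
[[9, 21, 168], [8, 23, 169], [10, 130, 171], [10, 196, 174], [11, 196, 174], [10, 194, 176], [10, 194, 175], [10, 196, 199], [10, 196, 190], [10, 194, 191], [10, 195, 188], [10, 194, 189], [10, 194, 188], [10, 196, 186], [10, 196, 186], [10, 197, 185], [5, 28, 102], [8, 20, 102], [4, 20, 102]]
168 0.0017531763952643106 -0.015636225402017055 [0.60014434 0.01814502 0.161     ]
180 0.0017959844912839992 -0.02501983579939097 [0.59775591 0.00907152 0.161     ]
191 0.0018360761679558032 -0.03380800226896534 [5.95519031e-01 5.73776996e-04 1.61000000e-01]
t 17.5 p [ 0.5942 -0.0113  0.2923] q [ 0.     0.791  0.611 -0.   ] F [0.18 0.17 0.85] w 0.045058405672563744 g 0.0 j [-0.14  0.28  1.37 -0.    1.49  0.12]
[ 0.59417478 -0.01131664  0.29229186]
```

Request:
drive_tool(rows=[[[0,0,0],[0.4,2.3,-3],4],[[0,0,0],[0,0,-4],4],[[0,0,0],[0,0,-4],4],[[0,0,0],[0,0,-1.5],4],[[0,0,0],[0,0,0],4],[[0,0,0],[0,0,0],4]], force=20)

```text
clock: 18.25
position: [0.5995, 0.0119, 0.169]
ee_rot: [0.001, 0.791, 0.611, 0.001]
contact_force: [0.9, 0.4, -0.2]
width: 0.04
gripper_force: 0.0
```

```bash
python3 - <<'E'
from tilt import *
s=st();beam('s17.png');print(tip('s17.png'));c=eyes.get_calibration('wrist');im=save('wrist','w17.png',(180,160,400,350),2);st()
h=cv2.cvtColor(cv2.imread('pics/w17.png'),cv2.COLOR_BGR2HSV);m=cv2.inRange(h,(4,150,80),(16,255,255))
print(proj(c,s['position']),cv2.boundingRect(cv2.findNonZero(m)))
E
```

```text
t 18.25 p [0.5995 0.0119 0.169 ] q [0.001 0.791 0.611 0.001] F [ 0.86  0.36 -0.2 ] w 0.040001022038564135 g 0.0 j [-0.1   0.36  1.57 -0.    1.21  0.16]
orange (229.41666666666666, 130.43627450980392) red 268.6986301369863 169.8904109589041
{'ang': -0.12428828328847885, 'zmin': np.float64(0.02493984584062081), 'zmax': np.float64(0.13619507249167795), 'mid': array([0.0133, 0.0394]), 'n': 176}
t 18.35 p [0.5994 0.0119 0.1691] q [0.001 0.791 0.611 0.001] F [-0.68 -0.66  0.39] w 0.0402296552280363 g 0.0 j [-0.1   0.36  1.57 -0.    1.21  0.16]
[281.11865768 296.0920696 ] (0, 85, 261, 226)
```

View pics/w17.png

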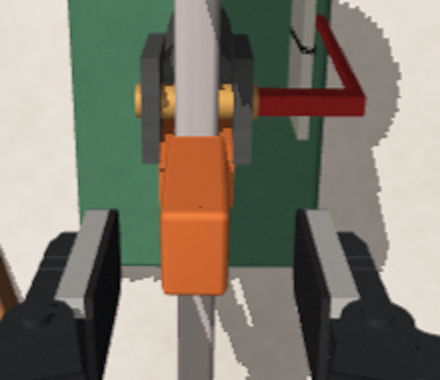

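The picture shows the poise top face at (195,253), 12 px (about 3 mm) left of the jaw centre at 207. The pointer arm and fork cheeks sit low near the pivot at row 100.

Request:
drive_tool(rows=[[[0,0,0],[-0.3,0.08,-0.8],4],[[0,0,0],[0,0,-1],4],[[0,0,0],[0,0,0],4],[[0,0,0],[0,0,0],1],[[0,0,0],[0,0,0],1],[[0,0,0],[0,0,0],1],[[0,0,0],[0,0,0],1]])

```text
clock: 19.23
position: [0.5966, 0.0125, 0.1496]
ee_rot: [0.001, 0.791, 0.611, 0.001]
contact_force: [5.3, -1.5, -2.9]
width: 0.0157
gripper_force: 24.4
```

Request:
drive_tool(rows=[[[0,0,0],[0.16,0.58,0],1],[[0,0,0],[0.16,0.58,0],1],[[0,0,0],[0.15,0.58,0],1],[[0,0,0],[0,0,0],1],[[0,0,0],[0,0,0],3],[[0,0,0],[0,0,0],3],[[0,0,0],[0,0,2],3],[[0,0,0],[0,0,2],3]])

```text
clock: 20.23
position: [0.5986, 0.0307, 0.1887]
ee_rot: [-0.001, 0.791, 0.612, -0.001]
contact_force: [0.2, -0.3, -0.3]
width: 0.03
gripper_force: 0.0
```

Request:
drive_tool(rows=[[[0,0,0],[0,0,0],3],[[0,0,0],[0,0,0],3],[[0,0,0],[0,0,0],3],[[0,0,0],[0,0,0],3],[[0,0,0],[0,0,0],3],[[0,0,0],[0,0,0],3],[[0,0,0],[0,0,0],3],[[0,0,0],[0,0,0],3]])

```text
clock: 21.22
position: [0.5999, 0.0302, 0.1894]
ee_rot: [0.0, 0.791, 0.611, 0.0]
contact_force: [0.0, 0.0, -0.1]
width: 0.0298
gripper_force: 0.0
```

```bash
python3 - <<'E'
from tilt import *
s=st();beam('s18.png');print(tip('s18.png'));beam('s18b.png');print(tip('s18b.png'))
im=save('wrist','w18.png',(180,160,400,350),2)
h=cv2.cvtColor(cv2.imread('pics/w18.png'),cv2.COLOR_BGR2HSV);m=cv2.inRange(h,(4,150,80),(16,255,255));m[:,:150]=0;m[:,250:]=0
a=cv2.imread('pics/w18.png');b=cv2.imread('pics/s18.png')[100:330,180:340]
cv2.imwrite('pics/j18.png',np.hstack([a,cv2.resize(b,(264,380))]))
E
```

```text
t 21.225 p [0.5999 0.0302 0.1894] q [0.    0.791 0.611 0.   ] F [ 0.04  0.03 -0.12] w 0.02976467739372122 g 0.0 j [-0.07  0.35  1.53 -0.    1.26  0.19]
orange (251.03424657534248, 119.37671232876713) red 269.77272727272725 172.1727272727273
{'ang': -0.042068202048540115, 'zmin': np.float64(0.024577922097466787), 'zmax': np.float64(0.13665183189348296), 'mid': array([0.0089, 0.039 ]), 'n': 182}
orange (249.36428571428573, 121.28571428571429) red 269.9056603773585 172.33018867924528
{'ang': -0.04520602896809578, 'zmin': np.float64(0.024577922097466787), 'zmax': np.float64(0.13665183189348296), 'mid': array([0.0089, 0.039 ]), 'n': 181}
```

View pics/j18.png

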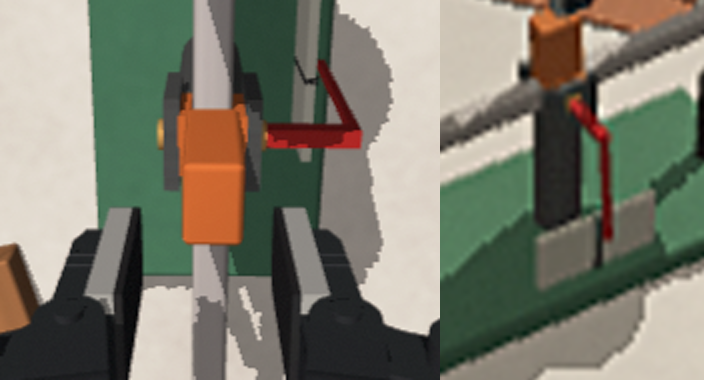

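The pointer is now close to the card line (tip at right (608,238), line at (600,250)), but there is parallax. I'll measure the tilt through the jar's height change between the stop picture and now, with a template match.

```bash
cat >> tilt.py <<'E'
def shift(ref,im,box):
    x0,y0,x1,y1=box;k=4
    up=lambda a:cv2.resize(a,None,fx=k,fy=k,interpolation=cv2.INTER_CUBIC)
    T=up(ref[y0:y1,x0:x1]);W=up(im[y0-14:y1+14,x0-8:x1+8]);R=cv2.matchTemplate(W,T,cv2.TM_CCOEFF_NORMED)
    _,s,_,(mx,my)=cv2.minMaxLoc(R);return mx/k-8,my/k-14,s
def jartilt(im):
    c=eyes.get_calibration('scene');ref=cv2.imread('pics/a.png')
    P=O+.13*Y
    z=[.115+.024+.04-.13*np.sin(.15)+d for d in(0,.0194)]
    p=[proj(c,P+Z*a) for a in z];g=np.array(p[1]-p[0])/.0194
    u,v=p[0].astype(int);dx,dy,s=shift(ref,im,(u-11,v-18,u+11,v+16))
    d=(np.array([dx,dy])@g)/(g@g);return dict(px=(dx,dy),score=s,dz=d,tilt=np.arcsin(d/.13+np.sin(-.15)))
E
python3 - <<'E'
from tilt import *
im=save('scene','s19.png');im=cv2.imread('pics/s19.png');print(jartilt(im))
c=eyes.get_calibration('scene');r=cv2.imread('pics/a.png');print(jartilt(r))
# same on the poise/pan crops of s16 vs s18 handled by pointer; ring-free check: pointer
for f in['s6.png','s8.png','s9.png','s13.png','s14.png','s18.png']:print(f,tip(f)['mid'],tip(f)['ang'])
E
```

```text
{'px': (1.0, -7.5), 'score': 0.8864948749542236, 'dz': np.float64(0.026453503567683185), 'tilt': np.float64(0.05407670865538614)}
{'px': (0.0, 0.0), 'score': 0.9987467527389526, 'dz': np.float64(0.0), 'tilt': np.float64(-0.15)}
s6.png [-0.0031  0.0405] 0.15373536944389343
s8.png [-0.0031  0.0405] 0.15457066893577576
s9.png [-0.0029  0.0404] 0.15335127711296082
s13.png [-0.0009  0.04  ] 0.07847268879413605
s14.png [-0.0004  0.0401] 0.07546575367450714
s18.png [0.0089 0.039 ] -0.042068202048540115
```

Jar-height tilt reads about +0.054 and pointer angle about +0.045, so I need to slide about 13.5 mm more towards the jar.

Request:
drive_tool(rows=[[[0,0,0],[0,0,-2],3],[[0,0,0],[0,0,-2],3],[[0,0,0],[0,0,0],3],[[0,0,0],[0,0,0],1],[[0,0,0],[0,0,0],1],[[0,0,0],[0,0,0],1],[[0,0,0],[0,0,0],1]])

```text
clock: 22.3
position: [0.6014, 0.0299, 0.1499]
ee_rot: [0.001, 0.791, 0.611, 0.001]
contact_force: [4.6, -1.4, -3.8]
width: 0.0156
gripper_force: 24.8
```

Request:
drive_tool(rows=[[[0,0,0],[0.17,0.65,0],1],[[0,0,0],[0.18,0.65,0],1],[[0,0,0],[0,0,0],1],[[0,0,0],[0,0,0],1],[[0,0,0],[0,0,0],3],[[0,0,0],[0,0,0],3],[[0,0,0],[0,0,2],3],[[0,0,0],[0,0,2],3]])

```text
clock: 23.3
position: [0.6021, 0.0435, 0.1892]
ee_rot: [-0.001, 0.791, 0.612, -0.001]
contact_force: [0.1, 0.4, 0.5]
width: 0.0298
gripper_force: 0.0
```

Request:
drive_tool(rows=[[[0,0,0],[0,0,0],3],[[0,0,0],[0,0,0],3],[[0,0,0],[0,0,0],3],[[0,0,0],[0,0,0],3],[[0,0,0],[0,0,0],3],[[0,0,0],[0,0,0],3],[[0,0,0],[0,0,0],3],[[0,0,0],[0,0,0],3]])

```text
clock: 24.3
position: [0.6035, 0.0432, 0.1894]
ee_rot: [0.0, 0.791, 0.611, 0.0]
contact_force: [-1.0, -0.2, 0.1]
width: 0.03
gripper_force: 0.0
```

```bash
python3 - <<'E'
from tilt import *
s=st();beam('s20.png');print(tip('s20.png'));beam('s20b.png');print(tip('s20b.png'))
save('scene','s21.png');print(jartilt(cv2.imread('pics/s21.png')));st()
E
```

```text
t 24.3 p [0.6035 0.0432 0.1894] q [0.    0.791 0.611 0.   ] F [-0.99 -0.16  0.08] w 0.029996718899750446 g 0.0 j [-0.04  0.35  1.52 -0.    1.26  0.21]
orange (268.62773722627736, 113.64963503649635) red 269.96132596685084 171.34806629834253
{'ang': -0.010764317587018013, 'zmin': np.float64(0.024036358191025453), 'zmax': np.float64(0.13665183189348296), 'mid': array([0.0056, 0.0387]), 'n': 182}
orange (263.2421875, 115.5859375) red 269.8388888888889 171.21666666666667
{'ang': -0.008573726750910282, 'zmin': np.float64(0.024036358191025453), 'zmax': np.float64(0.13665183189348296), 'mid': array([0.0057, 0.0387]), 'n': 183}
{'px': (1.0, -5.5), 'score': 0.9033769965171814, 'dz': np.float64(0.019477842336737536), 'tilt': np.float64(0.00039142397283855137)}
t 24.45 p [0.6034 0.0433 0.1893] q [0.    0.791 0.611 0.   ] F [-0.01  0.37 -0.25] w 0.02974152364417086 g 0.0 j [-0.04  0.35  1.52  0.    1.26  0.21]
```

Jar height says about 0.000 and pointer angle about +0.009. I'll do one finer cross-check: subpixel jar (with the arc) and ring-pan spindle heights, and the pointer at its real plane.

```bash
python3 - <<'E'
from tilt import *
c=eyes.get_calibration('scene');ref=cv2.imread('pics/a.png');
def pt(side,h,t): return O+side*.13*np.cos(t)*Y+Z*(.115-side*-.13*np.sin(t)*1+h)   # jar side=+1 rises with t
def ecc(a,b,box):
    x0,y0,x1,y1=box;g=lambda i:cv2.cvtColor(i,cv2.COLOR_BGR2GRAY)
    W=np.array([[1,0,0],[0,1,-5]],np.float32)
    T=g(a)[y0:y1,x0:x1];W[:,2]+=(x0,y0)
    s,W=cv2.findTransformECC(T,g(b),W,cv2.MOTION_TRANSLATION,(3,200,1e-5),None,3);return W[:,2]-(x0,y0),s
for f in('s19.png','s21.png'):
    im=cv2.imread('pics/'+f)
    u,v=proj(c,pt(1,.064,-.15)).astype(int)
    for box in[(u-8,v-16,u+9,v+12),(u-10,v-13,u+10,v+14)]:
        d,s=ecc(ref,im,box)
        ts=np.linspace(-.15,.15,301);e=[np.linalg.norm(proj(c,pt(1,.064,t))-proj(c,pt(1,.064,-.15))-d) for t in ts]
        print(f,'jar',d,s,'tilt',ts[np.argmin(e)],min(e))
for xo in(.035,.045,.055):
    print(xo,[(f,round(tip(f,xo)['ang'],3),tip(f,xo)['mid'],round(tip(f,xo)['zmax'],3)) for f in('s8.png','s13.png','s16.png','s18.png','s20.png')])
E
```

```text
s19.png jar [ 1.00646973 -7.44494629] 0.9186285790513731 tilt 0.047000000000000014 0.008248862548413729
s19.png jar [ 1.12167358 -7.55636597] 0.9723643183634615 tilt 0.05000000000000002 0.1040369592525969
s21.png jar [ 0.69006348 -5.46206665] 0.9275023095336422 tilt -0.0069999999999999785 0.1970250051937359
s21.png jar [ 0.95236206 -5.64675903] 0.9782476120359018 tilt -0.0010000000000000009 0.049788530554154366
0.035 [('s8.png', 0.155, array([-0.0031,  0.0405]), np.float64(0.137)), ('s13.png', 0.078, array([-0.0009,  0.04  ]), np.float64(0.137)), ('s16.png', -0.122, array([0.0133, 0.0394]), np.float64(0.136)), ('s18.png', -0.042, array([0.0089, 0.039 ]), np.float64(0.137)), ('s20.png', -0.011, array([0.0056, 0.0387]), np.float64(0.137))]
0.045 [('s8.png', 0.164, array([-0.0092,  0.0532]), np.float64(0.148)), ('s13.png', 0.068, array([-0.0071,  0.0527]), np.float64(0.148)), ('s16.png', -0.122, array([0.007 , 0.0518]), np.float64(0.147)), ('s18.png', -0.048, array([0.0026, 0.0517]), np.float64(0.148)), ('s20.png', -0.002, array([-0.0006,  0.0515]), np.float64(0.148))]
0.055 [('s8.png', 0.154, array([-0.0153,  0.0659]), np.float64(0.159)), ('s13.png', 0.074, array([-0.0132,  0.0654]), np.float64(0.159)), ('s16.png', -0.129, array([0.0005, 0.0646]), np.float64(0.158)), ('s18.png', -0.048, array([-0.0037,  0.0641]), np.float64(0.159)), ('s20.png', -0.002, array([-0.0069,  0.0639]), np.float64(0.159))]
```

Both agree on level within about 0.01 rad. I'll back the arm off and hand in.

Request:
drive_tool(rows=[[[0,0,0],[0,0,3],3],[[0,0,0],[0,0,5],3],[[0,0,0],[0,0,3],3],[[0,0,0],[0,0,0],3],[[0,0,0],[0,0,0],3],[[0,0,0],[0,0,0],3],[[0,0,0],[0,0,0],3],[[0,0,0],[0,0,0],3]])

```text
clock: 25.45
position: [0.6033, 0.0433, 0.2986]
ee_rot: [-0.0, 0.791, 0.611, -0.0]
contact_force: [0.4, -0.5, 0.1]
width: 0.0299
gripper_force: 0.0
```

```bash
python3 - <<'E'
from tilt import *
save('scene','s22.png');print(jartilt(cv2.imread('pics/s22.png')));beam('s23.png');print(tip('s23.png',.045));print(job.sign_off())
E
```

```text
{'px': (1.0, -5.5), 'score': 0.9032949209213257, 'dz': np.float64(0.019477842336737536), 'tilt': np.float64(0.00039142397283855137)}
orange (266.5673076923077, 115.47115384615384) red 269.8858695652174 171.18478260869566
{'ang': -0.0017075100913643837, 'zmin': np.float64(0.0366525295872725), 'zmax': np.float64(0.14774257164393045), 'mid': array([-0.0006,  0.0515]), 'n': 181}
the job is handed in; nothing more can be done
None
```

I handed the job in at about 25 s: two rings are threaded on the spindle, the third is still on its block, and the poise is set so the released beam measures level to within about 0.01 rad; the sign-off returned no verdict.

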